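# Flip up the start guard and press the start button

### The arm

A 6-joint arm with a two-finger parallel gripper is mounted at the origin on the work surface. World frame = base frame: x ahead of the robot, y to its left, z up, the work surface at z = 0. Lengths are in m, angles in rad, forces in N, time in s.
With the tool pointing down it reaches from about 0.35 to 0.925 m from the base axis. Payload 6.4 kg.
Tool frame: the origin (TCP) lies at the very end of the fingers, on their centre line; the grasp point (between the pads) lies 19 mm behind it; z points along the fingers, y is the line along which they close (so a half turn about z gives the same grasp; the last joint's range is limited). The gripper opens to 85 mm and grips with 20 to 120 N. Pads are 22 mm wide; open, the fingers measure 114 mm over their backs; the gripper's body (76 mm by 85 mm) begins 54 mm behind the grasp point. The pads swing forward as they close: fully open they stand 13 mm farther back than shut.
Start: joints at [0.994, 0.245, 1.558, -0, 1.339, -0.174], TCP at [0.255, 0.598, 0.231] pointing down, gripper open.
Joint ranges: [-3.13, 3.13], [-1.02, 2.26], [0.13, 2.54], [-0.95, 4.09], [0.21, 2.88], [-2.74, 2.74]. Speed limits (rad/s): [2.57, 2.57, 3.14, 3.14, 3.14, 3.14].

### API

Orientations are given as a unit quaternion [w, x, y, z].
In Python, from bench import readout, viewer, sign_off gives the robot as it stands.
- The arm moves only by the tool jog_arm, never from a script. Its argument "moves" is a list of rows, each an object of numbers: "x", "y", "z": the shift along the tool's x, y, z in cm; "rx", "ry", "rz": the turn, a rotation vector about the tool's x, y, z in rad. In form: [{"x": .., "y": .., "z": .., "rx": .., "ry": .., "rz": ..}, ...]. A call has 1 to 12 rows; each row shifts and turns the commanded pose from where the row before left it, along the tool's axes as they then stand; what a row does not reach is not made up. A row lasts 1/12 s, in which the tool goes at most 41.7 mm and 7.16 degrees, less where a joint would pass 70% of its speed; a pose out of reach is approached as far as the arm can. A call with a gripper value outside its range is refused whole. "gripper" is the gripper command: -1 is fully open, 1 is shut, values between are in proportion, set as the call begins (left out, the last holds). The fingers move at their own pace and stop on an object; the grip force is fixed at half the most. Time passes only in rows, so rows that do not move let the fingers close. It gives the time, the measured TCP pose, the force, the opening and the grip force at its end, in the units of the state.
- readout.get_obs(): the state, without advancing time (a new reading comes with each control period).
- viewer.get_image(name): name is "scene" or "top" or "wrist"; returns (picture, depth): 480x640x3 uint8, blue, green, red; 480x640 float32, m along the optical axis (not along the pixel's ray), 0 where there is no reading.
- viewer.camera_info(name): a dict with "mtx" (3x3 intrinsics, pixels), "extrinsics" (4x4, takes a point from world to camera coordinates); the wrist camera has in their place "tool_from_camera" (4x4, takes a point from camera to tool coordinates, whose origin is the TCP and whose axes are the flange's). Camera axes: x right, y up, looking along -z (the intrinsics and any distortion apply to the point x, -y, -z); pixel columns grow to the right and rows downward; lengths in m; the calibration is good to about 2 mm. The wrist camera is an equidistant fisheye: a pixel r from the principal point sees the ray r / f radians off the axis. A picture is of the moment at which its call begins: read the wrist's pose just before it. camera_info takes no time and is no camera call.
- sign_off(): hands the job in; it is judged then, once.
The state is a dict: "time": time; "joint_positions": joint angles; "qd": joint speeds; "effort": joint torques, N m; "position": TCP position; "ee_rot": TCP orientation; "wrist_force": force on the tool from outside, world axes, zero at the start; "ft_torque": the same for the moment, N m; "width": finger opening in m; "grip_force": force on a finger pad.
Only numpy, scipy, OpenCV 4.12 (cv2) and the standard library are available. Lean on these libraries where they do the work, as an engineer would, in place of code of your own. Each camera call takes 0.05 s, during which the arm holds its last target. There are 200 camera calls.

### The job

Start the hardness test: with a fingertip, gently push the hinged guard of the white start station up and over until it leans back against its stop and stays open by its own weight, then take the finger off it. Then press the round button under the guard fully down and let it come back up, leaving the guard open. Only push with the fingers: do not pinch the guard, and leave the loose things around the station where they are.

Things in the scene. Friction and masses are not known exactly. Their poses are not given: they have to be found in the camera images.
- console: White start station (fixed), front turned to the robot's left. Origin: centre of the underside of its main box, 130 (x) by 140 mm (y); x points from its front (lip side) to its back, where the hinge is; z up. A rim 75 mm above the bench surrounds a well, 110 by 120 mm and 30 mm deep, closed by the guard. A step 30 mm high with a blue keypad (not used) lies in front, out to 125 mm from the origin.
- guard_hinge (a point): Middle of the guard's hinge line, on the station's back rim: 65 mm behind the console origin and 75.5 mm above the bench; the line runs along the console's y. It does not move when the guard turns.
- guard_lip (a point): Middle of the upper edge of the guard's lip. Guard: grey plate 132 mm deep, 142 wide, 5 thick, about 0.12 kg, flat on the rim when shut; along its front edge a lip, 100 wide and 30 mm long, turned up and outward 45 degrees. Shut, this point is 152 mm before the hinge line and 23.5 above it (99 above the bench). Push the lip up from below, along its arc; a level push jams. 1 N lifts it.
- guard (a joint): Angle of the guard in rad: 0 shut, 1.95 leaning back against its stop. The hinge is free, slightly damped: below about 1.45 the guard falls shut, above about 1.6 it falls slowly open to the stop by itself.
- start_top (a point): Centre of the top of the round metal start button, 32 mm across, in a black collar 48 mm across in the well, covered while the guard is shut. When up, its top is 67 mm above the bench, 15 mm in front of the console origin (80 mm in front of the hinge line), in the middle of the width.
- start (a joint): How far the button is pressed, in m: 0 up, 0.006 fully down. It springs back; it starts to move at about 1.5 N and is fully down at about 5 N.
- testblock: Loose bystander: steel reference disc 64 mm across and 15 mm high, near the station. Its origin is the centre of its underside.
- jar: Loose bystander: small brown glass jar with a white cap, 48 mm across and 65 mm high, near the station. Its origin is the centre of its underside.
- puck: Loose bystander: black sample puck 30 mm across and 20 mm high, near the station. Its origin is the centre of its underside.
Things that resemble listed ones, but are neither listed nor needed, are in the scene too. Several things have the shape of the console; the one meant has the colours described above.

How it is judged:
On the way, in this order (a step that is already met when the one before it is completed fails the run):
1. the guard leans open against its stop by its own weight, with the robot off it (value of joint guard above 1.85 rad and contact force between each of the arm, the fingers and guard below 0.05 N), for 0.2 s.
2. the button is pressed fully down with the guard standing open (value of joint start above 0.005 m and value of joint guard above 1.85 rad), for 0.05 s.
3. the button is let up again (value of joint start below 0.001 m and value of joint guard above 1.85 rad), for 0.05 s.
At the end, for the whole second after the job is handed in: The guard leans open by itself within 0.1 rad of its stop (above 1.85 rad), the button has been pressed at least 5 mm of its 6 mm after that and is up again (within 1 mm), and the disc, jar and puck are within 15 mm of where they stood (all of step 3 and distance of each of testblock, jar, puck from where it was at the start of the episode below 0.015 m); the robot touches nothing.
It fails at once if a loose bystander is pushed away, lifted or tipped (moved more than 15 mm) (distance of any of testblock, jar, puck from where it was at the start of the episode above 0.015 m).
It fails at once if the guard is pinched or forced (more than 20 N from the fingers) (contact force between the fingers and guard above 20 N).
It fails at once if the button is pressed while the guard is not standing open (value of joint start above 0.003 m and value of joint guard below 1.7 rad).
It also fails if it takes over 46 s, if anything falls off the work surface, if the arm or the gripper's body presses on something with over 40 N, if the wrist force passes 120 N, or if a joint passes its speed limit or range.

## Working session

There is one attempt and no reset: what is moved stays moved. The work goes in short steps, Python scripts to look and compute and a tool call to move; the robot and the scene stay as the last step left them, time stands still between calls to the robot, and variables do not carry over. Pictures are saved under pics/ and viewed, at most 10 in all, crops included, and the job is handed in when it is done.

Besides the shell and the picture viewer there is one more tool, called after "Emit:" as name([rows], argument=value, ...), one row to a line, values as JSON. jog_arm: Moves the arm, as the interface text tells. Its arguments: {"type":"object","properties":{"moves":{"type":"array","items":{"type":"object","properties":{"x":{"type":"number"},"y":{"type":"number"},"z":{"type":"number"},"rx":{"type":"number"},"ry":{"type":"number"},"rz":{"type":"number"}}}},"gripper":{"type":"number"}},"required":["moves"]}

```bash
mkdir -p pics; python3 - <<'E'
from bench import readout, viewer
import cv2,numpy as np
o=readout.get_obs();print(o['time'],o['position'],o['ee_rot'])
for n in('scene','top'):
    p,d=viewer.get_image(n);cv2.imwrite(f'pics/{n}0.png',p);np.savez(f'{n}0.npz',p=p,d=d)
    print(n,viewer.camera_info(n))
E
```

```text
0.0 [0.25447123 0.59750268 0.2301797 ] [-3.57870514e-04  2.00030026e-01  9.79789276e-01 -9.13636015e-04]
scene {'mtx': array([[504.3567066 ,   0.        , 318.54958999],
       [  0.        , 504.3567066 , 234.5357345 ],
       [  0.        ,   0.        ,   1.        ]]), 'extrinsics': array([[-0.63374033,  0.77331968,  0.01870478,  0.26262837],
       [-0.57883675, -0.49012369,  0.65171067,  0.31970751],
       [ 0.51314834,  0.40218831,  0.75823699, -1.26358364],
       [ 0.        ,  0.        ,  0.        ,  1.        ]])}
top {'mtx': array([[455.74513053,   0.        , 314.32768835],
       [  0.        , 455.74513053, 244.92730044],
       [  0.        ,   0.        ,   1.        ]]), 'extrinsics': array([[ 0.01863226, -0.9994834 , -0.02618742,  0.11039501],
       [ 0.99827173,  0.01713684,  0.05621282, -0.57164713],
       [-0.05573501, -0.02718953,  0.99807532, -1.00989949],
       [ 0.        ,  0.        ,  0.        ,  1.        ]])}
```

View pics/scene0.png

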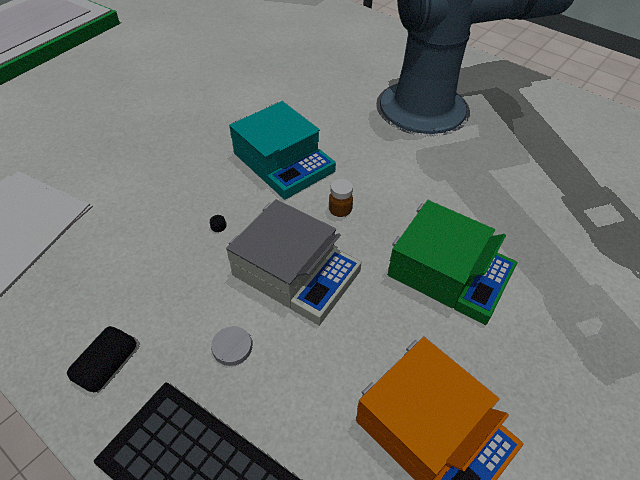

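View pics/top0.png

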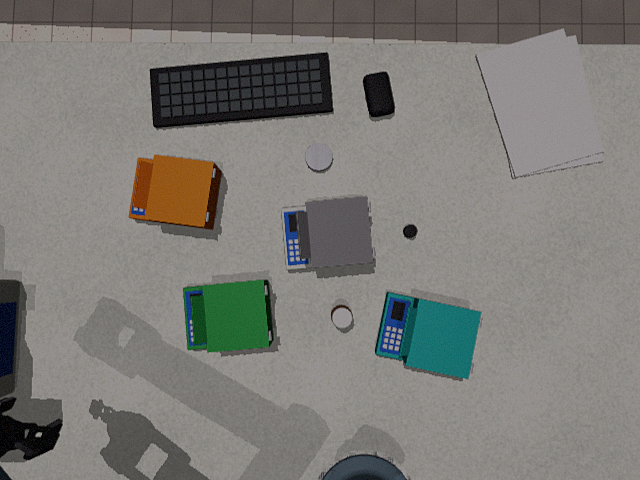

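The white station with its grey guard is at top (340,232) and scene (285,245). The jar is at top (342,317), the disc at (319,157) and the puck at (410,231). Next I'll measure the station from both depth views.

```bash
cat > h.py <<'E'
import numpy as np,cv2
from bench import readout,viewer
def cloud(n,d):
    c=viewer.camera_info(n);K=c['mtx'];E=np.array(c['extrinsics'])
    v,u=np.mgrid[:480,:640]
    P=np.stack([(u-K[0,2])/K[0,0]*d,-(v-K[1,2])/K[1,1]*d,-d],-1)
    return (P-E[:3,3])@E[:3,:3]
E
python3 - <<'E'
from h import *
for n,(u0,v0,u1,v1) in dict(top=(270,185,390,285),scene=(215,190,370,330)).items():
    f=np.load(n+'0.npz');W=cloud(n,f['d'])
    m=np.zeros((480,640),bool);m[v0:v1,u0:u1]=1
    g=m&(W[...,2]>.066)&(W[...,2]<.088)&(f['d']>0)
    p=f['p'].astype(int); grey=np.ptp(p,axis=2)<25
    X=W[g&grey]
    r=cv2.minAreaRect(X[:,:2].astype(np.float32));print(n,len(X),'z',np.median(X[:,2]),r);print(cv2.boxPoints(r).round(4).tolist())
    l=m&(W[...,2]>.09)&(f['d']>0);print('lip',l.sum(),W[l].mean(0) if l.any() else'',W[l].max(0) if l.any() else '', W[l].min(0) if l.any() else '')
    b=m&(p[...,0]>p[...,2]+60)&(W[...,2]<.05);r=cv2.minAreaRect(W[b][:,:2].astype(np.float32));print('keypad',np.median(W[b][:,2]),r)
f=np.load('top0.npz');W=cloud('top',f['d'])
for nm,(u,v) in dict(jar=(342,317),disc=(319,157),puck=(410,231)).items():print(nm,W[v,u].round(3))
f=np.load('scene0.npz');W=cloud('scene',f['d'])
for nm,(u,v) in dict(jar=(341,187),disc=(232,344),puck=(217,222)).items():print(nm,W[v,u].round(3))
E
```

```text
top 4339 z 0.0795004451617123 ((0.5962136387825012, 0.0693485289812088), (0.14223317801952362, 0.14689895510673523), 6.188961505889893)
[[0.5175999999046326, 0.1347000002861023], [0.5333999991416931, -0.011300000362098217], [0.6747999787330627, 0.004000000189989805], [0.6589999794960022, 0.15000000596046448]]
lip 302 [0.58818963 0.14776708 0.09552219] [0.6364129  0.15811151 0.10436252] [0.53746273 0.13559603 0.09003601]
keypad 0.029999031102217175 ((0.5851492881774902, 0.16442009806632996), (0.11886114627122879, 0.04358355700969696), 7.674881935119629)
scene 5241 z 0.08113474605161641 ((0.5458487272262573, 0.062206316739320755), (0.2478989064693451, 0.14783401787281036), 6.297160625457764)
[[0.41449999809265137, 0.12210000306367874], [0.4307999908924103, -0.024900000542402267], [0.6772000193595886, 0.002300000051036477], [0.6608999967575073, 0.1492999941110611]]
lip 339 [0.59192049 0.14724579 0.09742173] [0.63978655 0.15755074 0.10319135] [0.53773293 0.13398813 0.09012713]
keypad 0.03152183934251879 ((0.5268977880477905, 0.09608469158411026), (0.2944629192352295, 0.11100758612155914), 47.465354919433594)
jar [0.414 0.058 0.064]
disc [0.771 0.114 0.017]
puck [ 0.604 -0.093  0.021]
jar [0.421 0.059 0.068]
disc [0.774 0.115 0.014]
puck [ 0.611 -0.093  0.02 ]
```

```bash
cat >> h.py <<'E'
from scipy.spatial.transform import Rotation as R,Slerp
H=np.array([.603,.001,.0755]);yaw=np.radians(6.2)
F=np.array([-np.sin(yaw),np.cos(yaw),0]);U=np.array([np.cos(yaw),np.sin(yaw),0]);Z=np.array([0,0,1.])
def goal(s,z,a):
    "TCP at s in front of hinge, z above bench, tool a deg below level"
    a=np.radians(a);d=-np.cos(a)*F-np.sin(a)*Z
    return np.r_[H[:2]+s*F[:2],z],R.from_matrix(np.c_[np.cross(U,d),U,d])
def now():
    o=readout.get_obs();q=np.array(o['ee_rot'])
    return np.array(o['position']),R.from_quat(q[[1,2,3,0]])
def plan(goals,ns):
    p,r=now()
    for g,n in zip(goals,ns):
        gp,gr=goal(*g);print(g)
        sl=Slerp([0,1],R.concatenate([r,gr]));P=p
        for i in range(1,n+1):
            a=sl((i-1)/n);b=sl(i/n);Q=p+(gp-p)*i/n
            t=a.inv().apply(Q-P)*100;w=(a.inv()*b).as_rotvec();P=Q
            print('{"x":%.2f,"y":%.2f,"z":%.2f,"rx":%.3f,"ry":%.3f,"rz":%.3f}'%(*t,*w),end=',')
        print();p,r=gp,gr
def where():
    o=readout.get_obs();p,r=now();v=p-H;d=r.as_matrix()[:,2]
    print('t',o['time'],'s %.4f u %.4f z %.4f'%(v@F,v@U,p[2]),'alpha',np.degrees(np.arcsin(-d[2])),'du',d@U,'q',np.round(o['joint_positions'],3),'F',np.round(o['wrist_force'],1))
E
python3 -c "
from h import *
where();plan([(.27,.23,90)],[12])"
```

```text
t 0.1 s 0.6307 u -0.2820 z 0.2303 alpha 89.90222288503111 du -0.0010836737490949404 q [ 0.994  0.246  1.559  0.     1.339 -0.174] F [-0.2  0.1 -0.3]
(0.27, 0.23, 90)
{"x":-3.52,"y":-1.47,"z":0.00,"rx":-0.000,"ry":0.000,"rz":0.088},{"x":-3.64,"y":-1.16,"z":0.00,"rx":-0.000,"ry":0.000,"rz":0.088},{"x":-3.72,"y":-0.83,"z":0.00,"rx":-0.000,"ry":0.000,"rz":0.088},{"x":-3.78,"y":-0.50,"z":0.00,"rx":-0.000,"ry":0.000,"rz":0.088},{"x":-3.81,"y":-0.16,"z":0.00,"rx":-0.000,"ry":0.000,"rz":0.088},{"x":-3.81,"y":0.17,"z":0.00,"rx":-0.000,"ry":0.000,"rz":0.088},{"x":-3.78,"y":0.51,"z":0.00,"rx":-0.000,"ry":0.000,"rz":0.088},{"x":-3.72,"y":0.84,"z":0.00,"rx":-0.000,"ry":0.000,"rz":0.088},{"x":-3.63,"y":1.17,"z":0.00,"rx":-0.000,"ry":0.000,"rz":0.088},{"x":-3.52,"y":1.48,"z":0.00,"rx":-0.000,"ry":0.000,"rz":0.088},{"x":-3.37,"y":1.79,"z":0.00,"rx":-0.000,"ry":0.000,"rz":0.088},{"x":-3.20,"y":2.08,"z":0.00,"rx":-0.000,"ry":0.000,"rz":0.088},
```

Emit:
jog_arm([
  {"x":-3.5,"y":-1.5,"rz":0.088},
  {"x":-3.6,"y":-1.2,"rz":0.088},
  {"x":-3.7,"y":-0.8,"rz":0.088},
  {"x":-3.8,"y":-0.5,"rz":0.088},
  {"x":-3.8,"y":-0.2,"rz":0.088},
  {"x":-3.8,"y":0.2,"rz":0.088},
  {"x":-3.8,"y":0.5,"rz":0.088},
  {"x":-3.7,"y":0.8,"rz":0.088},
  {"x":-3.6,"y":1.2,"rz":0.088},
  {"x":-3.5,"y":1.5,"rz":0.088},
  {"x":-3.4,"y":1.8,"rz":0.088},
  {"x":-3.2,"y":2.1,"rz":0.088},
], gripper=1)

```text
$.moves[0]: bad value
```

```bash
python3 -c "
from h import *
where();plan([(.21,.20,35)],[10])"
```

```text
t 0.1 s 0.6307 u -0.2820 z 0.2303 alpha 89.90222288503111 du -0.0010836737490949404 q [ 0.994  0.246  1.559  0.     1.339 -0.174] F [-0.2  0.1 -0.3]
(0.21, 0.2, 35)
{"x":-4.52,"y":-2.29,"z":0.31,"rx":0.051,"ry":-0.087,"rz":0.097},{"x":-4.67,"y":-1.81,"z":0.81,"rx":0.051,"ry":-0.087,"rz":0.097},{"x":-4.73,"y":-1.30,"z":1.29,"rx":0.051,"ry":-0.087,"rz":0.097},{"x":-4.70,"y":-0.76,"z":1.75,"rx":0.051,"ry":-0.087,"rz":0.097},{"x":-4.58,"y":-0.21,"z":2.18,"rx":0.051,"ry":-0.087,"rz":0.097},{"x":-4.36,"y":0.35,"z":2.56,"rx":0.051,"ry":-0.087,"rz":0.097},{"x":-4.07,"y":0.90,"z":2.90,"rx":0.051,"ry":-0.087,"rz":0.097},{"x":-3.69,"y":1.43,"z":3.18,"rx":0.051,"ry":-0.087,"rz":0.097},{"x":-3.24,"y":1.93,"z":3.39,"rx":0.051,"ry":-0.087,"rz":0.097},{"x":-2.73,"y":2.40,"z":3.54,"rx":0.051,"ry":-0.087,"rz":0.097},
```

Emit:
jog_arm([
  {"x":-3.5,"y":-1.5,"z":0,"rx":0,"ry":0,"rz":0.088},
  {"x":-3.6,"y":-1.2,"z":0,"rx":0,"ry":0,"rz":0.088},
  {"x":-3.7,"y":-0.8,"z":0,"rx":0,"ry":0,"rz":0.088},
  {"x":-3.8,"y":-0.5,"z":0,"rx":0,"ry":0,"rz":0.088},
  {"x":-3.8,"y":-0.2,"z":0,"rx":0,"ry":0,"rz":0.088},
  {"x":-3.8,"y":0.2,"z":0,"rx":0,"ry":0,"rz":0.088},
  {"x":-3.8,"y":0.5,"z":0,"rx":0,"ry":0,"rz":0.088},
  {"x":-3.7,"y":0.8,"z":0,"rx":0,"ry":0,"rz":0.088},
  {"x":-3.6,"y":1.2,"z":0,"rx":0,"ry":0,"rz":0.088},
  {"x":-3.5,"y":1.5,"z":0,"rx":0,"ry":0,"rz":0.088},
  {"x":-3.4,"y":1.8,"z":0,"rx":0,"ry":0,"rz":0.088},
  {"x":-3.2,"y":2.1,"z":0,"rx":0,"ry":0,"rz":0.088},
], gripper=1)

```text
time: 1.1
position: [0.5749, 0.269, 0.2308]
ee_rot: [-0.0, 0.668, 0.744, -0.0]
wrist_force: [-0.0, 0.2, 0.4]
width: 0.0
grip_force: 0.0
```

```bash
python3 -c "
from h import *
where();plan([(.21,.20,35)],[10])"
```

```text
t 1.1 s 0.2695 u 0.0010 z 0.2308 alpha 89.95414063535169 du -0.0007973549876683608 q [0.259 0.211 1.599 0.    1.333 0.152] F [-0.   0.2  0.4]
(0.21, 0.2, 35)
{"x":-0.60,"y":-0.01,"z":0.31,"rx":-0.000,"ry":-0.096,"rz":-0.000},{"x":-0.56,"y":-0.01,"z":0.36,"rx":-0.000,"ry":-0.096,"rz":-0.000},{"x":-0.53,"y":-0.01,"z":0.42,"rx":-0.000,"ry":-0.096,"rz":-0.000},{"x":-0.48,"y":-0.01,"z":0.46,"rx":-0.000,"ry":-0.096,"rz":-0.000},{"x":-0.44,"y":-0.01,"z":0.51,"rx":-0.000,"ry":-0.096,"rz":-0.000},{"x":-0.39,"y":-0.01,"z":0.55,"rx":-0.000,"ry":-0.096,"rz":-0.000},{"x":-0.33,"y":-0.01,"z":0.58,"rx":-0.000,"ry":-0.096,"rz":-0.000},{"x":-0.27,"y":-0.01,"z":0.61,"rx":-0.000,"ry":-0.096,"rz":-0.000},{"x":-0.21,"y":-0.01,"z":0.64,"rx":-0.000,"ry":-0.096,"rz":-0.000},{"x":-0.15,"y":-0.01,"z":0.65,"rx":-0.000,"ry":-0.096,"rz":-0.000},
```

Emit:
jog_arm([
  {"x":-0.6,"y":0,"z":0.3,"rx":0,"ry":-0.096,"rz":0},
  {"x":-0.6,"y":0,"z":0.4,"rx":0,"ry":-0.096,"rz":0},
  {"x":-0.5,"y":0,"z":0.4,"rx":0,"ry":-0.096,"rz":0},
  {"x":-0.5,"y":0,"z":0.5,"rx":0,"ry":-0.096,"rz":0},
  {"x":-0.4,"y":0,"z":0.5,"rx":0,"ry":-0.096,"rz":0},
  {"x":-0.4,"y":0,"z":0.5,"rx":0,"ry":-0.096,"rz":0},
  {"x":-0.3,"y":0,"z":0.6,"rx":0,"ry":-0.096,"rz":0},
  {"x":-0.3,"y":0,"z":0.6,"rx":0,"ry":-0.096,"rz":0},
  {"x":-0.2,"y":0,"z":0.6,"rx":0,"ry":-0.096,"rz":0},
  {"x":-0.2,"y":0,"z":0.6,"rx":0,"ry":-0.096,"rz":0},
])

```text
time: 1.93
position: [0.5806, 0.2122, 0.201]
ee_rot: [0.346, 0.59, 0.661, -0.309]
wrist_force: [-0.0, -0.3, 0.2]
width: 0.0001
grip_force: 0.0
```

```bash
python3 -c "
from h import *
where();plan([(.205,.06,35)],[6])
p,d=viewer.get_image('wrist');cv2.imwrite('pics/w1.png',p)
p,d=viewer.get_image('scene');cv2.imwrite('pics/s1.png',p)"
```

```text
t 1.9333 s 0.2124 u 0.0005 z 0.2010 alpha 34.737921685382695 du 0.003731856840839901 q [ 0.484  0.494  1.507 -0.873  1.604  0.559] F [-0.  -0.3  0.2]
(0.205, 0.06, 35)
{"x":1.86,"y":-0.01,"z":1.44,"rx":0.001,"ry":0.001,"rz":0.000},{"x":1.86,"y":-0.01,"z":1.44,"rx":0.001,"ry":0.001,"rz":0.000},{"x":1.86,"y":-0.01,"z":1.44,"rx":0.001,"ry":0.001,"rz":0.000},{"x":1.86,"y":-0.01,"z":1.44,"rx":0.001,"ry":0.001,"rz":0.000},{"x":1.86,"y":-0.01,"z":1.45,"rx":0.001,"ry":0.001,"rz":0.000},{"x":1.86,"y":-0.01,"z":1.45,"rx":0.001,"ry":0.001,"rz":0.000},
```

View pics/s1.png

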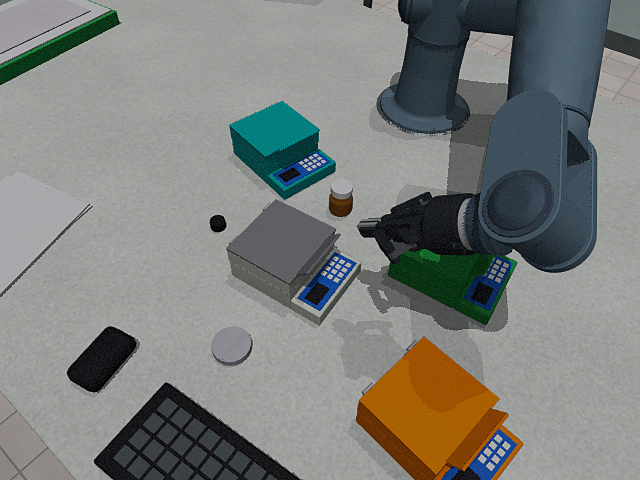

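View pics/w1.png

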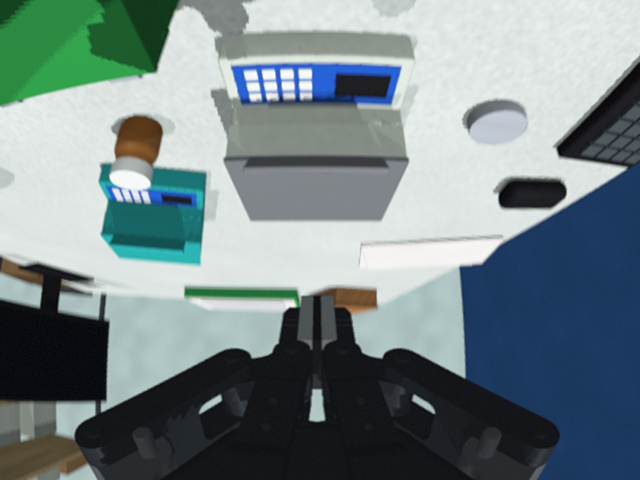

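The scene view shows the tilted, shut gripper at (375,228), in front of the station, with the wrist housing at (540,190) above the green box. The wrist view is clear: the lip is centred at (315,160), in line with the fingers. Before lowering, I'll check the wrist's clearance above the green box.

```bash
python3 -c "
from h import *
p,d=viewer.get_image('scene');W=cloud('scene',d)
for u,v in [(540,265),(570,265),(500,245),(490,200),(520,200),(540,110),(590,200),(585,150),(560,20),(470,240),(430,235),(430,250)]:print(u,v,W[v,u].round(3))
t=np.load('top0.npz');Wt=cloud('top',t['d'])
g=(t['p'][...,1].astype(int)>t['p'][...,2]+50)&(t['p'][...,1].astype(int)>t['p'][...,0]+50);g[:,290:]=0
X=Wt[g];print('green',X.min(0),X.max(0))
p,r=now();print('axis',[ (p-r.as_matrix()[:,2]*k).round(3).tolist() for k in (.1,.2,.3)])
plan([(.215,.13,42),(.205,.055,42)],[4,4])"
```

```text
540 265 [0.566 0.443 0.292]
570 265 [0.557 0.469 0.305]
500 245 [0.586 0.397 0.31 ]
490 200 [0.595 0.371 0.372]
520 200 [0.596 0.398 0.391]
540 110 [0.507 0.365 0.434]
590 200 [0.502 0.451 0.353]
585 150 [0.472 0.419 0.388]
560 20 [0.418 0.33  0.486]
470 240 [0.6   0.367 0.309]
430 235 [0.603 0.322 0.286]
430 250 [0.603 0.327 0.261]
green [0.33506038 0.09267551 0.02234213] [0.5123155  0.41247722 1.04298062]
axis [[0.571, 0.294, 0.256], [0.562, 0.375, 0.314], [0.553, 0.456, 0.371]]
(0.215, 0.13, 42)
{"x":1.44,"y":0.02,"z":0.93,"rx":0.000,"ry":0.030,"rz":0.002},{"x":1.41,"y":0.02,"z":0.98,"rx":0.000,"ry":0.030,"rz":0.002},{"x":1.38,"y":0.01,"z":1.02,"rx":0.000,"ry":0.030,"rz":0.002},{"x":1.35,"y":0.01,"z":1.06,"rx":0.000,"ry":0.030,"rz":0.002},
(0.205, 0.055, 42)
{"x":1.23,"y":0.00,"z":1.44,"rx":0.000,"ry":0.000,"rz":0.000},{"x":1.23,"y":-0.00,"z":1.44,"rx":0.000,"ry":0.000,"rz":0.000},{"x":1.23,"y":-0.00,"z":1.44,"rx":0.000,"ry":0.000,"rz":0.000},{"x":1.23,"y":0.00,"z":1.44,"rx":0.000,"ry":0.000,"rz":0.000},
```

Emit:
jog_arm([
  {"x":1.4,"y":0,"z":0.9,"rx":0,"ry":0.03,"rz":0},
  {"x":1.4,"y":0,"z":1.0,"rx":0,"ry":0.03,"rz":0},
  {"x":1.4,"y":0,"z":1.0,"rx":0,"ry":0.03,"rz":0},
  {"x":1.4,"y":0,"z":1.1,"rx":0,"ry":0.03,"rz":0},
  {"x":1.2,"y":0,"z":1.4,"rx":0,"ry":0,"rz":0},
  {"x":1.2,"y":0,"z":1.4,"rx":0,"ry":0,"rz":0},
  {"x":1.2,"y":0,"z":1.4,"rx":0,"ry":0,"rz":0},
  {"x":1.2,"y":0,"z":1.4,"rx":0,"ry":0,"rz":0},
  {"x":0,"y":0,"z":0,"rx":0,"ry":0,"rz":0},
])

```text
time: 2.83
position: [0.5791, 0.2033, 0.0548]
ee_rot: [0.302, 0.608, 0.681, -0.275]
wrist_force: [-0.2, -0.5, 0.0]
width: 0.0001
grip_force: 0.0
```

```bash
python3 -c "
from h import *
where()
p,d=viewer.get_image('scene');cv2.imwrite('pics/s2.png',cv2.resize(p[120:340,200:560],(720,440)))
plan([(.148,.056,42)],[5])
"
```

```text
t 2.8333 s 0.2037 u -0.0020 z 0.0548 alpha 41.789043286379616 du -0.002825134986881587 q [ 0.445  0.64   1.555 -0.797  1.383  0.669] F [-0.2 -0.5  0. ]
(0.148, 0.056, 42)
{"x":-0.74,"y":0.01,"z":0.85,"rx":-0.000,"ry":0.001,"rz":0.001},{"x":-0.74,"y":0.02,"z":0.85,"rx":-0.000,"ry":0.001,"rz":0.001},{"x":-0.74,"y":0.02,"z":0.85,"rx":-0.000,"ry":0.001,"rz":0.001},{"x":-0.74,"y":0.02,"z":0.85,"rx":-0.000,"ry":0.001,"rz":0.001},{"x":-0.74,"y":0.02,"z":0.85,"rx":-0.000,"ry":0.001,"rz":0.001},
```

View pics/s2.png

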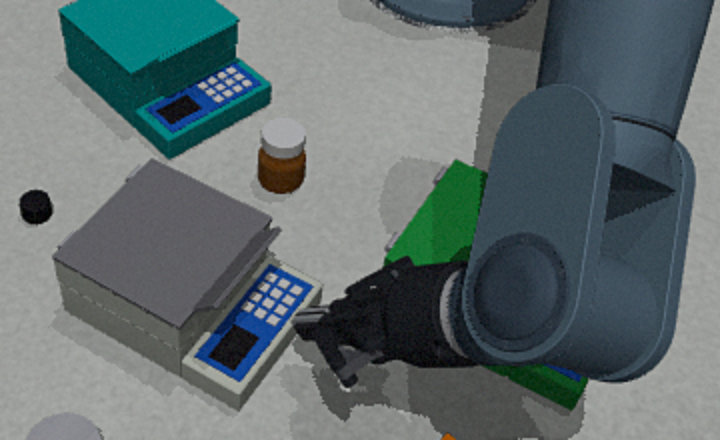

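The crop shows the fingertip at (305,318), just in front of the keypad step and level with the middle of the lip. The hand is clear of the green box, so I'll slide in under the lip.

Emit:
jog_arm([
  {"x":-0.74,"y":0,"z":0.85,"rx":0,"ry":0,"rz":0},
  {"x":-0.74,"y":0,"z":0.85,"rx":0,"ry":0,"rz":0},
  {"x":-0.74,"y":0,"z":0.85,"rx":0,"ry":0,"rz":0},
  {"x":-0.74,"y":0,"z":0.85,"rx":0,"ry":0,"rz":0},
  {"x":-0.74,"y":0,"z":0.85,"rx":0,"ry":0,"rz":0},
  {"x":0,"y":0,"z":0,"rx":0,"ry":0,"rz":0},
])

```text
time: 3.38
position: [0.5879, 0.1465, 0.059]
ee_rot: [0.304, 0.609, 0.68, -0.272]
wrist_force: [0.3, 0.2, 0.1]
width: -0.0003
grip_force: 0.0
```

```bash
python3 -c "
from h import *
where()
plan([(.147,.085,42)],[4])
p,d=viewer.get_image('scene');cv2.imwrite('pics/s3.png',cv2.resize(p[180:340,220:400],(720,640))[:600])
"
```

```text
t 3.3833 s 0.1462 u 0.0007 z 0.0590 alpha 41.85144636205521 du 0.0009124108471272556 q [ 0.361  0.589  1.624 -0.841  1.317  0.642] F [0.3 0.2 0.1]
(0.147, 0.085, 42)
{"x":-0.47,"y":-0.02,"z":-0.45,"rx":0.000,"ry":0.001,"rz":0.000},{"x":-0.47,"y":-0.02,"z":-0.45,"rx":0.000,"ry":0.001,"rz":0.000},{"x":-0.47,"y":-0.02,"z":-0.45,"rx":0.000,"ry":0.001,"rz":0.000},{"x":-0.47,"y":-0.02,"z":-0.45,"rx":0.000,"ry":0.001,"rz":0.000},
```

View pics/s3.png

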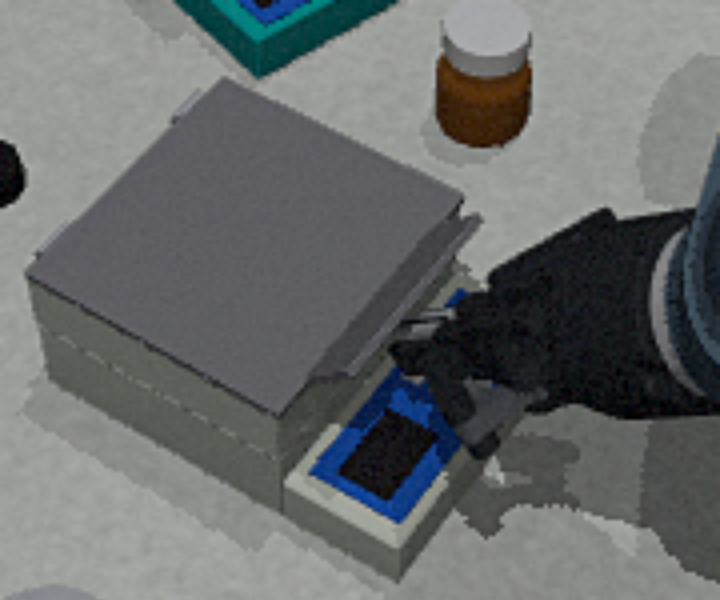

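The fingertip at (400,330) is under the middle of the lip and carries no force. Next I'll plan the upward arc.

```bash
cat >> h.py <<'E'
def arc(phis,n,r=.137):
    G=[]
    for f in phis:
        a=42+max(0,f-30)*20/72;ar=np.radians(a);fr=np.radians(f)
        G.append((r*np.cos(fr)+.011*np.sin(ar),H[2]+r*np.sin(fr)-.011*np.cos(ar),a))
    plan(G,[n]*len(G))
E
python3 -c "
from h import *
arc([8,20,32,44],3)"
```

```text
(np.float64(0.14302716208754257), np.float64(0.08639212175127763), 42.0)
{"x":-0.78,"y":-0.02,"z":-0.51,"rx":0.000,"ry":0.001,"rz":0.000},{"x":-0.78,"y":-0.02,"z":-0.51,"rx":0.000,"ry":0.001,"rz":0.000},{"x":-0.78,"y":-0.02,"z":-0.51,"rx":0.000,"ry":0.001,"rz":0.000},
(np.float64(0.1360983257176169), np.float64(0.11418216655536528), 42.0)
{"x":-0.84,"y":-0.00,"z":-0.45,"rx":0.000,"ry":0.000,"rz":0.000},{"x":-0.84,"y":0.00,"z":-0.45,"rx":0.000,"ry":0.000,"rz":0.000},{"x":-0.84,"y":-0.00,"z":-0.45,"rx":0.000,"ry":0.000,"rz":0.000},
(np.float64(0.12362194168958328), np.float64(0.13999609808461122), 42.55555555555556)
{"x":-0.92,"y":0.00,"z":-0.27,"rx":-0.000,"ry":0.003,"rz":-0.000},{"x":-0.92,"y":-0.00,"z":-0.27,"rx":-0.000,"ry":0.003,"rz":-0.000},{"x":-0.92,"y":0.00,"z":-0.27,"rx":0.000,"ry":0.003,"rz":-0.000},
(np.float64(0.10644745726586664), np.float64(0.16301162424152144), 45.888888888888886)
{"x":-0.95,"y":-0.00,"z":-0.10,"rx":0.000,"ry":0.019,"rz":-0.000},{"x":-0.95,"y":-0.00,"z":-0.12,"rx":-0.000,"ry":0.019,"rz":-0.000},{"x":-0.95,"y":-0.00,"z":-0.13,"rx":0.000,"ry":0.019,"rz":0.000},
```

Emit:
jog_arm([
  {"x":-0.4,"y":0,"z":-0.25,"rx":0,"ry":0,"rz":0},
  {"x":-0.4,"y":0,"z":-0.25,"rx":0,"ry":0,"rz":0},
  {"x":-0.4,"y":0,"z":-0.25,"rx":0,"ry":0,"rz":0},
  {"x":-0.4,"y":0,"z":-0.25,"rx":0,"ry":0,"rz":0},
  {"x":-0.4,"y":0,"z":-0.25,"rx":0,"ry":0,"rz":0},
  {"x":-0.4,"y":0,"z":-0.25,"rx":0,"ry":0,"rz":0},
  {"x":-0.84,"y":0,"z":-0.45,"rx":0,"ry":0,"rz":0},
  {"x":-0.84,"y":0,"z":-0.45,"rx":0,"ry":0,"rz":0},
  {"x":-0.84,"y":0,"z":-0.45,"rx":0,"ry":0,"rz":0},
])

```text
time: 4.18
position: [0.5889, 0.1374, 0.1151]
ee_rot: [0.304, 0.608, 0.681, -0.272]
wrist_force: [0.1, 0.8, -1.0]
width: -0.0
grip_force: 0.4
```

```bash
python3 -c "
from h import *
where()
arc([32,44,56,68],3)
p,d=viewer.get_image('scene');cv2.imwrite('pics/s4.png',cv2.resize(p[120:340,200:560],(720,440)))
"
```

```text
t 4.1833 s 0.1372 u 0.0007 z 0.1151 alpha 41.85319485739976 du 0.0029204599874072925 q [ 0.348  0.492  1.64  -0.834  1.361  0.57 ] F [ 0.1  0.8 -1. ]
(np.float64(0.12362194168958328), np.float64(0.13999609808461122), 42.55555555555556)
{"x":-0.92,"y":-0.03,"z":-0.22,"rx":0.001,"ry":0.004,"rz":0.001},{"x":-0.92,"y":-0.03,"z":-0.22,"rx":0.001,"ry":0.004,"rz":0.001},{"x":-0.92,"y":-0.03,"z":-0.23,"rx":0.001,"ry":0.004,"rz":0.001},
(np.float64(0.10644745726586664), np.float64(0.16301162424152144), 45.888888888888886)
{"x":-0.95,"y":-0.00,"z":-0.10,"rx":0.000,"ry":0.019,"rz":-0.000},{"x":-0.95,"y":-0.00,"z":-0.12,"rx":-0.000,"ry":0.019,"rz":-0.000},{"x":-0.95,"y":-0.00,"z":-0.13,"rx":0.000,"ry":0.019,"rz":0.000},
(np.float64(0.08493916048907271), np.float64(0.18189375095040372), 49.22222222222222)
{"x":-0.95,"y":0.00,"z":0.05,"rx":-0.000,"ry":0.019,"rz":0.000},{"x":-0.95,"y":-0.00,"z":0.03,"rx":0.000,"ry":0.019,"rz":-0.000},{"x":-0.95,"y":0.00,"z":0.01,"rx":0.000,"ry":0.019,"rz":0.000},
(np.float64(0.06005447892688129), np.float64(0.19583627733129091), 52.55555555555556)
{"x":-0.93,"y":-0.00,"z":0.19,"rx":0.000,"ry":0.019,"rz":0.000},{"x":-0.94,"y":-0.00,"z":0.17,"rx":0.000,"ry":0.019,"rz":-0.000},{"x":-0.94,"y":-0.00,"z":0.15,"rx":0.000,"ry":0.019,"rz":0.000},
```

View pics/s4.png

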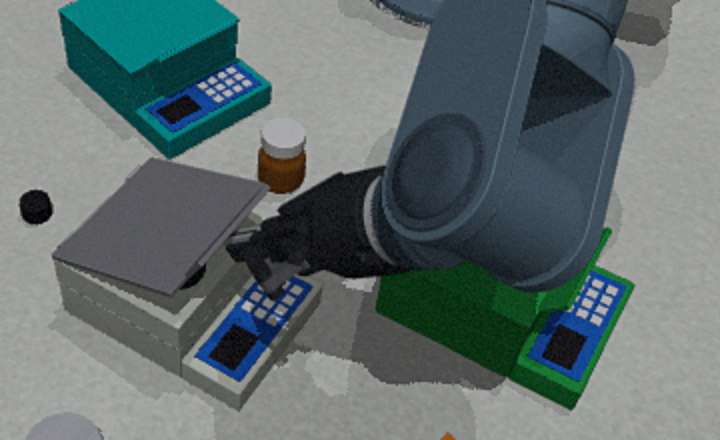

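The guard is up about 20°, with the finger under the lip at (245,235) and about 1.3 N on it. I'll carry on along the arc.

Emit:
jog_arm([
  {"x":-0.92,"y":0,"z":-0.22,"rx":0,"ry":0.004,"rz":0},
  {"x":-0.92,"y":0,"z":-0.22,"rx":0,"ry":0.004,"rz":0},
  {"x":-0.92,"y":0,"z":-0.22,"rx":0,"ry":0.004,"rz":0},
  {"x":-0.95,"y":0,"z":-0.1,"rx":0,"ry":0.019,"rz":0},
  {"x":-0.95,"y":0,"z":-0.12,"rx":0,"ry":0.019,"rz":0},
  {"x":-0.95,"y":0,"z":-0.13,"rx":0,"ry":0.019,"rz":0},
  {"x":-0.95,"y":0,"z":0.05,"rx":0,"ry":0.019,"rz":0},
  {"x":-0.95,"y":0,"z":0.03,"rx":0,"ry":0.019,"rz":0},
  {"x":-0.95,"y":0,"z":0.01,"rx":0,"ry":0.019,"rz":0},
  {"x":-0.93,"y":0,"z":0.19,"rx":0,"ry":0.019,"rz":0},
  {"x":-0.93,"y":0,"z":0.17,"rx":0,"ry":0.019,"rz":0},
  {"x":-0.93,"y":0,"z":0.15,"rx":0,"ry":0.019,"rz":0},
])

```text
time: 5.23
position: [0.5977, 0.0595, 0.1957]
ee_rot: [0.24, 0.631, 0.706, -0.215]
wrist_force: [0.0, 1.1, -0.4]
width: 0.0004
grip_force: 0.2
```

```bash
python3 -c "
from h import *
where()
arc([78,88,96,102],3)
p,d=viewer.get_image('scene');cv2.imwrite('pics/s5.png',cv2.resize(p[120:340,200:560],(720,440)))
"
```

```text
t 5.2333 s 0.0588 u 0.0011 z 0.1957 alpha 52.42367630702178 du 0.0022752637430715783 q [ 0.17   0.264  1.705 -0.686  1.292  0.295] F [ 0.   1.1 -0.4]
(np.float64(0.03753112769012033), np.float64(0.2032494089464), 55.333333333333336)
{"x":-0.71,"y":-0.04,"z":0.23,"rx":0.001,"ry":0.017,"rz":0.001},{"x":-0.72,"y":-0.04,"z":0.22,"rx":0.001,"ry":0.017,"rz":0.001},{"x":-0.72,"y":-0.04,"z":0.21,"rx":0.001,"ry":0.017,"rz":0.001},
(np.float64(0.014121046690746597), np.float64(0.20660553273855237), 58.111111111111114)
{"x":-0.71,"y":0.00,"z":0.35,"rx":0.000,"ry":0.016,"rz":-0.000},{"x":-0.71,"y":-0.00,"z":0.34,"rx":-0.000,"ry":0.016,"rz":0.000},{"x":-0.72,"y":0.00,"z":0.33,"rx":0.000,"ry":0.016,"rz":0.000},
(np.float64(-0.0047622837181694085), np.float64(0.20630501407733984), 60.33333333333333)
{"x":-0.53,"y":-0.00,"z":0.34,"rx":0.000,"ry":0.013,"rz":-0.000},{"x":-0.53,"y":-0.00,"z":0.33,"rx":-0.000,"ry":0.013,"rz":-0.000},{"x":-0.54,"y":-0.00,"z":0.33,"rx":0.000,"ry":0.013,"rz":0.000},
(np.float64(-0.01877147812058484), np.float64(0.20434203410988658), 62.0)
{"x":-0.37,"y":0.00,"z":0.29,"rx":0.000,"ry":0.010,"rz":0.000},{"x":-0.38,"y":-0.00,"z":0.28,"rx":0.000,"ry":0.010,"rz":0.000},{"x":-0.38,"y":0.00,"z":0.28,"rx":-0.000,"ry":0.010,"rz":-0.000},
```

View pics/s5.png

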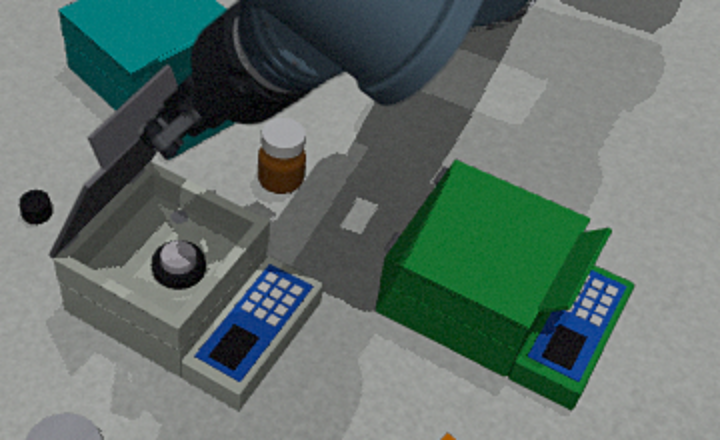

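The guard now stands at roughly 70° and the button is visible at (180,260). I'll push it over the top and then hold.

Emit:
jog_arm([
  {"x":-0.72,"y":0,"z":0.22,"rx":0,"ry":0.017,"rz":0},
  {"x":-0.72,"y":0,"z":0.22,"rx":0,"ry":0.017,"rz":0},
  {"x":-0.72,"y":0,"z":0.22,"rx":0,"ry":0.017,"rz":0},
  {"x":-0.71,"y":0,"z":0.34,"rx":0,"ry":0.016,"rz":0},
  {"x":-0.71,"y":0,"z":0.34,"rx":0,"ry":0.016,"rz":0},
  {"x":-0.71,"y":0,"z":0.34,"rx":0,"ry":0.016,"rz":0},
  {"x":-0.53,"y":0,"z":0.34,"rx":0,"ry":0.013,"rz":0},
  {"x":-0.53,"y":0,"z":0.34,"rx":0,"ry":0.013,"rz":0},
  {"x":-0.53,"y":0,"z":0.34,"rx":0,"ry":0.013,"rz":0},
  {"x":-0.38,"y":0,"z":0.28,"rx":0,"ry":0.01,"rz":0},
  {"x":-0.38,"y":0,"z":0.28,"rx":0,"ry":0.01,"rz":0},
  {"x":-0.38,"y":0,"z":0.28,"rx":0,"ry":0.01,"rz":0},
])

```text
time: 6.28
position: [0.6063, -0.0165, 0.2033]
ee_rot: [0.18, 0.647, 0.724, -0.161]
wrist_force: [0.7, -0.4, -0.3]
width: 0.0002
grip_force: 0.0
```

```bash
python3 -c "
from h import *
where()
plan([(.06,.22,68),(.08,.14,85)],[6,6])
p,d=viewer.get_image('scene');cv2.imwrite('pics/s6.png',cv2.resize(p[120:340,200:560],(720,440)))
"
```

```text
t 6.2833 s -0.0177 u 0.0014 z 0.2033 alpha 62.04555553440708 du 0.0014870380586802184 q [-0.018  0.191  1.731 -0.522  1.202  0.057] F [ 0.7 -0.4 -0.3]
(0.06, 0.22, 68)
{"x":1.01,"y":-0.02,"z":-0.85,"rx":0.000,"ry":0.017,"rz":0.001},{"x":1.03,"y":-0.02,"z":-0.84,"rx":0.000,"ry":0.017,"rz":0.001},{"x":1.04,"y":-0.02,"z":-0.82,"rx":0.000,"ry":0.017,"rz":0.001},{"x":1.06,"y":-0.02,"z":-0.80,"rx":0.000,"ry":0.017,"rz":0.001},{"x":1.07,"y":-0.02,"z":-0.78,"rx":0.000,"ry":0.017,"rz":0.001},{"x":1.08,"y":-0.02,"z":-0.76,"rx":0.000,"ry":0.017,"rz":0.001},
(0.08, 0.14, 85)
{"x":0.81,"y":-0.00,"z":1.11,"rx":0.000,"ry":0.049,"rz":0.000},{"x":0.75,"y":-0.00,"z":1.15,"rx":0.000,"ry":0.049,"rz":0.000},{"x":0.69,"y":-0.00,"z":1.19,"rx":0.000,"ry":0.049,"rz":0.000},{"x":0.64,"y":-0.00,"z":1.22,"rx":0.000,"ry":0.049,"rz":-0.000},{"x":0.57,"y":-0.00,"z":1.25,"rx":-0.000,"ry":0.049,"rz":0.000},{"x":0.51,"y":-0.00,"z":1.28,"rx":0.000,"ry":0.049,"rz":-0.000},
```

View pics/s6.png

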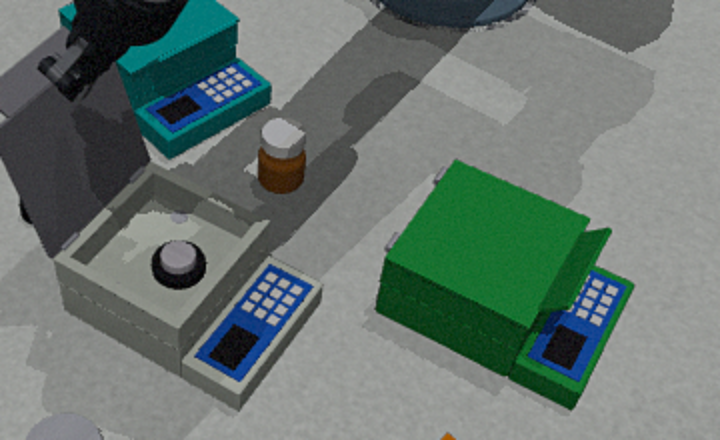

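The guard leans past vertical, with the finger at (65,75) coming off it. I'll back off, let it settle, and measure the guard angle and the button from depth.

Emit:
jog_arm([
  {"x":1.0,"y":0,"z":-0.85,"rx":0,"ry":0.017,"rz":0},
  {"x":1.0,"y":0,"z":-0.84,"rx":0,"ry":0.017,"rz":0},
  {"x":1.0,"y":0,"z":-0.82,"rx":0,"ry":0.017,"rz":0},
  {"x":1.1,"y":0,"z":-0.8,"rx":0,"ry":0.017,"rz":0},
  {"x":1.1,"y":0,"z":-0.78,"rx":0,"ry":0.017,"rz":0},
  {"x":1.1,"y":0,"z":-0.76,"rx":0,"ry":0.017,"rz":0},
  {"x":0,"y":0,"z":0,"rx":0,"ry":0,"rz":0},
  {"x":0,"y":0,"z":0,"rx":0,"ry":0,"rz":0},
  {"x":0,"y":0,"z":0,"rx":0,"ry":0,"rz":0},
  {"x":0,"y":0,"z":0,"rx":0,"ry":0,"rz":0},
  {"x":0,"y":0,"z":0,"rx":0,"ry":0,"rz":0},
  {"x":0,"y":0,"z":0,"rx":0,"ry":0,"rz":0},
])

```text
time: 7.33
position: [0.5975, 0.0608, 0.2199]
ee_rot: [0.143, 0.654, 0.731, -0.128]
wrist_force: [-1.2, -0.5, -0.1]
width: 0.0
grip_force: 0.0
```

```bash
cat >> h.py <<'E'
def guard():
    p,d=viewer.get_image('scene');W=cloud('scene',d);V=W-H;s=V@F;u=V@U;z=V[...,2]
    m=(d>0)&(abs(u)<.065)&(s<.0)&(s>-.09)&(z>.02)&(z<.12)
    k=np.polyfit(z[m],s[m],1);print('guard pts',m.sum(),'angle',np.pi/2-np.arctan(k[0]))
    return p,d,W,s,u,z
E
python3 -c "
from h import *
where()
p,d,W,s,u,z=guard()
m=(d>0)&(abs(u)<.03)&(abs(s-.08)<.03)&(abs(W[...,2]-.067)<.006)
X=W[m];c,r=cv2.minEnclosingCircle(X[:,:2].astype(np.float32));v=np.r_[c,0]-H
print('button',m.sum(),'z',np.median(X[:,2]),'s',v@F,'u',v@U,'r',r,'mean',np.mean(s[m]),np.mean(u[m]))
b=W[(d>0)&(abs(s)<.02)&(abs(u)<.09)&(abs(W[...,2]-.075)<.004)];
plan([(.08,.14,85)],[6])
cv2.imwrite('pics/s7.png',p)
"
```

```text
t 7.3333 s 0.0600 u 0.0010 z 0.2199 alpha 67.8229157295855 du 0.0007013788854906188 q [ 0.074  0.175  1.696 -0.405  1.28   0.082] F [-1.2 -0.5 -0.1]
guard pts 3646 angle 1.9495710161023303
button 230 z 0.06727210495503297 s 0.07926643886975075 u 0.0018809108705669275 r 0.016877679154276848 mean 0.08074162423814196 0.0035527285695902315
(0.08, 0.14, 85)
{"x":0.81,"y":-0.02,"z":1.11,"rx":0.000,"ry":0.050,"rz":0.001},{"x":0.75,"y":-0.02,"z":1.15,"rx":0.000,"ry":0.050,"rz":0.001},{"x":0.70,"y":-0.02,"z":1.18,"rx":0.000,"ry":0.050,"rz":0.001},{"x":0.64,"y":-0.02,"z":1.22,"rx":0.000,"ry":0.050,"rz":0.001},{"x":0.57,"y":-0.02,"z":1.25,"rx":0.000,"ry":0.050,"rz":0.001},{"x":0.51,"y":-0.02,"z":1.28,"rx":0.000,"ry":0.050,"rz":0.001},
```

The guard rests at 1.95 rad. The button measures s=80, u=2, z=67 mm, which matches the text. Next I'll go above it.

Emit:
jog_arm([
  {"x":0.81,"y":0.03,"z":1.1,"rx":0,"ry":0.05,"rz":0},
  {"x":0.75,"y":0.03,"z":1.15,"rx":0,"ry":0.05,"rz":0},
  {"x":0.7,"y":0.03,"z":1.2,"rx":0,"ry":0.05,"rz":0},
  {"x":0.64,"y":0,"z":1.2,"rx":0,"ry":0.05,"rz":0},
  {"x":0.57,"y":0,"z":1.25,"rx":0,"ry":0.05,"rz":0},
  {"x":0.51,"y":0,"z":1.3,"rx":0,"ry":0.05,"rz":0},
  {"x":0,"y":0,"z":0,"rx":0,"ry":0,"rz":0},
])

```text
time: 7.97
position: [0.5946, 0.08, 0.1372]
ee_rot: [0.03, 0.666, 0.744, -0.03]
wrist_force: [-0.2, 0.2, -0.4]
width: -0.0
grip_force: 0.0
```

```bash
python3 -c "
from h import *
where();guard()
plan([(.08,.072,85)],[5])
"
```

```text
t 7.9667 s 0.0795 u 0.0002 z 0.1372 alpha 85.08329185531359 du -0.004842088956113118 q [-0.018  0.237  1.752 -0.094  1.149 -0.09 ] F [-0.2  0.2 -0.4]
guard pts 3580 angle 1.949668131331759
(0.08, 0.072, 85)
{"x":0.13,"y":-0.01,"z":1.33,"rx":-0.001,"ry":0.000,"rz":0.001},{"x":0.13,"y":-0.01,"z":1.33,"rx":-0.001,"ry":0.000,"rz":0.001},{"x":0.13,"y":-0.02,"z":1.33,"rx":-0.001,"ry":0.000,"rz":0.001},{"x":0.13,"y":-0.02,"z":1.33,"rx":-0.001,"ry":0.000,"rz":0.001},{"x":0.13,"y":-0.02,"z":1.33,"rx":-0.001,"ry":0.000,"rz":0.001},
```

Emit:
jog_arm([
  {"x":0.13,"y":0.02,"z":1.3,"rx":0,"ry":0,"rz":0},
  {"x":0.13,"y":0.02,"z":1.3,"rx":0,"ry":0,"rz":0},
  {"x":0.13,"y":0.02,"z":1.3,"rx":0,"ry":0,"rz":0},
  {"x":0.1,"y":0,"z":1.3,"rx":0,"ry":0,"rz":0},
  {"x":0.1,"y":0,"z":1.0,"rx":0,"ry":0,"rz":0},
  {"x":0,"y":0,"z":0.3,"rx":0,"ry":0,"rz":0},
  {"x":0,"y":0,"z":0.3,"rx":0,"ry":0,"rz":0},
  {"x":0,"y":0,"z":0.2,"rx":0,"ry":0,"rz":0},
  {"x":0,"y":0,"z":0,"rx":0,"ry":0,"rz":0},
])

```text
time: 8.77
position: [0.5971, 0.0809, 0.0698]
ee_rot: [0.033, 0.666, 0.745, -0.029]
wrist_force: [-0.1, 0.1, 1.1]
width: 0.0004
grip_force: 0.0
```

```bash
python3 -c "
from h import *
where()"
```

```text
t 8.7667 s 0.0801 u 0.0028 z 0.0698 alpha 85.00974691515648 du 0.0006369888571444983 q [-0.016  0.333  1.773 -0.101  1.026 -0.076] F [-0.1  0.1  1.1]
```

Emit:
jog_arm([
  {"x":0,"y":0,"z":0.2,"rx":0,"ry":0,"rz":0},
  {"x":0,"y":0,"z":0.2,"rx":0,"ry":0,"rz":0},
  {"x":0,"y":0,"z":0.15,"rx":0,"ry":0,"rz":0},
  {"x":0,"y":0,"z":0.1,"rx":0,"ry":0,"rz":0},
  {"x":0,"y":0,"z":0,"rx":0,"ry":0,"rz":0},
])

```text
time: 9.18
position: [0.5977, 0.0806, 0.064]
ee_rot: [0.033, 0.666, 0.745, -0.028]
wrist_force: [1.1, 2.3, 2.9]
width: -0.0003
grip_force: 1.7
```

Emit:
jog_arm([
  {"x":0,"y":0,"z":0.1,"rx":0,"ry":0,"rz":0},
  {"x":0,"y":0,"z":0.1,"rx":0,"ry":0,"rz":0},
  {"x":0,"y":0,"z":0.1,"rx":0,"ry":0,"rz":0},
  {"x":0,"y":0,"z":0,"rx":0,"ry":0,"rz":0},
])

```text
time: 9.52
position: [0.5977, 0.0806, 0.0615]
ee_rot: [0.033, 0.666, 0.745, -0.028]
wrist_force: [-0.3, 3.1, 8.0]
width: -0.0004
grip_force: 3.9
```

Emit:
jog_arm([
  {"x":0,"y":0,"z":0.1,"rx":0,"ry":0,"rz":0},
  {"x":0,"y":0,"z":0,"rx":0,"ry":0,"rz":0},
])

```text
time: 9.68
position: [0.5979, 0.0806, 0.0613]
ee_rot: [0.033, 0.666, 0.745, -0.028]
wrist_force: [-3.3, 3.3, 13.8]
width: 0.0
grip_force: 6.5
```

The button has bottomed out: the force rose to 14 N with almost no further travel. I'll retreat straight up.

Emit:
jog_arm([
  {"x":0,"y":0,"z":-0.4,"rx":0,"ry":0,"rz":0},
  {"x":0,"y":0,"z":-0.6,"rx":0,"ry":0,"rz":0},
  {"x":0,"y":0,"z":-1.5,"rx":0,"ry":0,"rz":0},
  {"x":0,"y":0,"z":-2.5,"rx":0,"ry":0,"rz":0},
  {"x":0,"y":0,"z":-3,"rx":0,"ry":0,"rz":0},
  {"x":0,"y":0,"z":-3,"rx":0,"ry":0,"rz":0},
  {"x":0,"y":0,"z":-3,"rx":0,"ry":0,"rz":0},
  {"x":0,"y":0,"z":0,"rx":0,"ry":0,"rz":0},
  {"x":0,"y":0,"z":0,"rx":0,"ry":0,"rz":0},
  {"x":0,"y":0,"z":0,"rx":0,"ry":0,"rz":0},
])

```text
time: 10.52
position: [0.5946, 0.0919, 0.1973]
ee_rot: [0.031, 0.666, 0.745, -0.03]
wrist_force: [-0.8, 0.3, -1.2]
width: -0.0002
grip_force: 0.0
```

```bash
python3 -c "
from h import *
where();p,d,W,s,u,z=guard()
m=(d>0)&(np.hypot(u-.002,s-.08)<.013)&(W[...,2]>.05)&(W[...,2]<.08);print('button z',np.median(W[m][:,2]))
for nm,(a,b) in dict(jar=(341,187),disc=(232,344),puck=(217,222)).items():print(nm,W[b,a].round(3))
cv2.imwrite('pics/s8.png',p)"
```

```text
t 10.5167 s 0.0913 u 0.0015 z 0.1973 alpha 85.00694841625412 du -0.002558294389270176 q [ 0.002  0.171  1.709 -0.091  1.255 -0.082] F [-0.8  0.3 -1.2]
guard pts 3632 angle 1.9490308463453958
button z 0.06786210197144488
jar [0.418 0.058 0.066]
disc [0.775 0.116 0.016]
puck [ 0.667 -0.013  0.124]
```

View pics/s8.png

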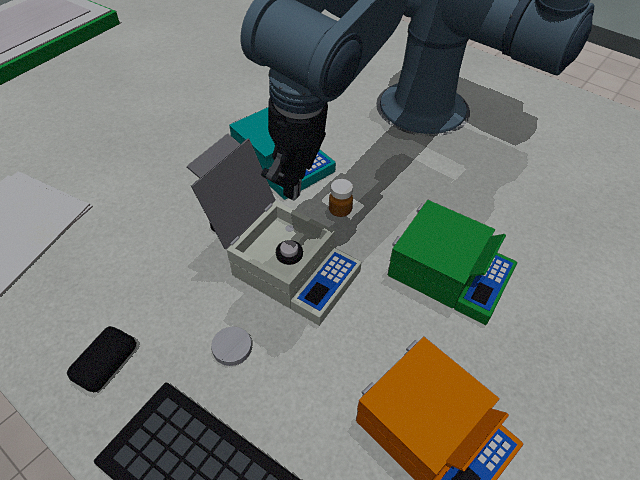

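The guard stands open at (235,195), the button is up at (289,250), and the disc and jar haven't moved. The puck is hidden behind the guard, with its edge just visible at (212,228). The robot is clear of everything, so I'm handing in.

```bash
python3 -c "
from bench import sign_off
print(sign_off())"
```

```text
the job is handed in; nothing more can be done
None
```

The job is handed in with no verdict returned: the guard leans open at 1.95 rad, the button was pressed down (14 N) and is back up, the disc and jar did not move, and the puck was mostly hidden behind the guard, so I could not re-measure it.

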